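Peel the top tray off a sticky stack and show it to the code reader

TASK

The washed tip trays have stuck together in their stack: take the top (blue) tray by its dark blue corner lug, lift that corner first, a good 25 mm, so that the tray tilts and peels open while its opposite corner still rests on the white tray below, then bring it clear, leaving the white tray in the stack. Present the blue tray to the code reader: hold it still, level and right way up, centred about 60 mm above the red window, and finish while still holding it there in the gripper. Leave the jar, tip box, bottle, tube rack and pipette where they stand.

Things in the scene. Friction and masses are not known exactly. Their poses are not given: they have to be found in the camera images.
- top_tray: blue top tray, rigid pan, 60 g: rim 128 (x) by 86 (y) mm, 24 deep, walls sloping in to a 96 x 56 floor, 10 mm feet under the rim corners. Origin: centre of the floor's underside; z up; lug at the +x +y corner. Nests with 2 mm side play. It clings: 2 to 5 N up at the lug peels it open (about 9 N to pull it off evenly); each side lets go once raised about 5 mm.
- lug (a point): centre of the top tray's dark blue lug: upright fin 24 mm long, 10 thick, 26 tall (top 13 above this point, rim's top 13 below it), just outside the +x +y rim corner, 93 mm from the tray's centre. Its length runs on the line from that centre (0.59 rad from the tray's x axis to its y), so pinch it from above across its 10 mm, square to that line; 30 mm free on both sides.
- far_corner (a point): foot-bottom level (10 mm above the floor's underside) at the top tray's -x -y rim corner, diagonally opposite the lug: the corner that stays down while peeling
- next_tray: the white tray below, same shape, about 90 g, clinging more firmly to the stack under it; it stays. Spring tabs 14 mm wide, in the middle of its four rim sides, up to 12 mm above its rim, press 5 N each on the blue tray's skirt: this is what clings. Origin: centre of the underside of its floor. Its own white lug stands at its -x +y corner: do not take that one.
- far_seat (a point): top of the white tray's rim at its -x -y corner, where the far corner rests at the start (the two points coincide then)
- holder: fixed grey base plate 150 x 106 x 8 mm with three more trays fixed in it. Origin: centre of its underside on the work surface; axes as the trays'. The white tray's underside is 52 mm and the top tray's 66 mm above the surface, the top rim 90 mm, the lug's top 116 mm.
- reader: the code reader, a fixed grey box 100 (its x) by 120 (its y) by 50 mm tall with a black top. Origin: centre of its underside
- window (a point): centre of the red window on the reader's flat top, 50 mm above the surface; z up
- jar: small amber jar with yellow cap, 36 mm across, 45 mm tall, between stack and reader; origin centre of underside. Leave alone.
- tip_box: white and blue tip box, 86 x 125 mm, 100 mm tall, beyond; origin centre of underside. Leave alone.
- bottle: white bottle with blue cap, 60 mm across, 130 mm tall, beyond; origin centre of underside. Leave alone.
- tube_rack: orange rack 164 x 112 mm with white-capped tubes, 90 mm tall, off to the right; origin centre of underside. Leave alone.
- pipette: white pipette lying off to the left, 282 mm long along its x, 24 mm tall; origin on its underside. Leave alone.
There are look-alikes about, which are no part of the job. What is shaped like the top_tray but green or pink is not meant.

How it is judged:
By the outcome, as a careful person would: the job done as asked, in the order asked, and still so for the second after the job is handed in, while the arm keeps its last pose, push and grip.
It also fails if it takes over 45 s, if anything falls off the work surface, if the arm or the gripper's body presses on something with over 40 N, if the wrist force passes 120 N, or if a joint passes its speed limit or range.

ROBOT

A 7-joint arm with a two-finger parallel gripper is mounted at the origin on the work surface. World frame = base frame: x ahead of the robot, y to its left, z up, the work surface at z = 0. Lengths are in mm, angles in rad, forces in N, time in s.
With the tool pointing down it reaches from about 350 to 775 mm from the base axis. Payload 3.1 kg.
Tool frame: the origin (TCP) lies on the centre line of the jaws, within the pads' length; the fingertips stand 8 mm ahead of it and the grasp point (between the pads) lies 11 mm behind it; y points along the fingers, x is the direction in which the jaws open and shut, and the axes are right-handed (so a half turn about y gives the same grasp; the last joint's range is limited). The gripper opens to 85 mm and grips with 20 to 120 N. Pads are 22 mm wide; open, the fingers measure 114 mm over their backs; the gripper's body (76 mm by 85 mm) begins 54 mm behind the grasp point. The pads swing forward as they close: fully open they stand 13 mm farther back than shut.
Start: joints at [1.151, 0.311, 0.014, 1.512, -0.004, 1.319, -0.027], TCP at [202.915, -511.217, 239.304] pointing down, gripper open.
Joint ranges: [-2.7, 2.7], [-0.3, 1.91], [-1.27, 1.3], [0.12, 2.57], [-1.44, 4.58], [0.2, 2.03], [-3.05, 3.05]. Speed limits (rad/s): [2.79, 2.79, 3.14, 3.14, 3.14, 3.14, 3.14].

INTERFACE

Orientations are given as a rotation vector (axis times angle).
In Python, from station import robot gives the robot as it stands.
- The arm moves only by the shell command python3 -m handwheel 'ROWS' [OPENING]. ROWS is JSON, a list of rows, each a list of 6 numbers: the shift along the tool's x, y, z in mm, then the turn, a rotation vector about the tool's x, y, z in rad. In form: [[tx, ty, tz, wx, wy, wz], ...]. A call has 1 to 5 rows; each row shifts and turns the pose as measured when the row begins, along the tool's axes as they then stand; what a row does not reach is not made up. A row lasts 1/12 s, in which the tool goes at most 41.7 mm and 7.16 degrees, less where a joint would pass 70% of its speed; a pose out of reach is approached as far as the arm can. A call with a gripper value outside its range is refused whole. OPENING is the finger opening in mm, from 0 to 85.4, set as the call begins (- or left out, the last holds). The fingers move at their own pace and stop on an object; the grip force is fixed at half the most. Time passes only in rows, so rows that do not move let the fingers close. It gives the time, the measured TCP pose, the force and the opening at its end, in the units of the state.
- robot.get_state(): the state, without advancing time (a new reading comes with each control period).
- robot.snapshot(name): name is "scene" or "top" or "wrist"; returns a dict with "pixels" (384x512x3 uint8, red, green, blue), "K" (3x3 intrinsics, pixels), "R" (3x3) and "t" (3): a world point X has camera coordinates R X + t; the wrist camera has in their place "T_tool_cam" (4x4, takes a point from camera to tool coordinates, whose origin is the TCP and whose axes are the tool frame's). Camera axes: x right, y down, z forward; pixel columns grow to the right and rows downward; lengths in mm; the calibration is good to about 2 mm. A picture is of the moment at which its call begins: read the wrist's pose just before it. There is no depth.
- robot.hand_in(): hands the job in, once; it reports no verdict.
The state is a dict: "time_s": time; "qpos": joint angles; "qvel": joint speeds; "joint_efforts": joint torques, N m; "position": TCP position; "tool_rot": TCP orientation; "wrist_force": force on the tool from outside, world axes, zero at the start; "moment": the same for the moment, N m; "width": finger opening in mm.
Only numpy, scipy, OpenCV 4.12 (cv2) and the standard library are available. Lean on these libraries where they do the work, as an engineer would, in place of code of your own. Each camera call takes 0.05 s, during which the arm holds its last target. There are 200 camera calls.

## Working session

There is one attempt and no reset: what is moved stays moved. The work goes in short steps, Python scripts to look and compute and a shell command to move; the robot and the scene stay as the last step left them, time stands still between calls to the robot, and variables do not carry over. Pictures are saved under pics/ and viewed, on a budget of 10 in all, crops included, one or two more only if the job needs it, and the job is handed in when it is done.

```bash
mkdir -p pics
cat > h.py <<'E'
from station import robot
import cv2,numpy as np,pickle
from scipy.spatial.transform import Rotation as Rn
def snap(n,f):
    st=robot.get_state(); s=robot.snapshot(n); s['st']=st; pickle.dump(s,open(f'pics/{f}.pkl','wb'))
    cv2.imwrite(f'pics/{f}.png',s['pixels'][:,:,::-1]); return s
def ray_z(s,u,v,z):
    K,R,t=map(np.array,(s['K'],s['R'],s['t'])); c=-R.T@t; d=R.T@np.linalg.inv(K)@[u,v,1]; return c+d*(z-c[2])/d[2]
def proj(s,X):
    p=np.array(s['K'])@(np.array(s['R'])@np.array(X)+np.array(s['t'])); return p[:2]/p[2]
E
python3 - <<'E'
from h import *
a=snap('top','top0')['pixels'];b=snap('scene','sc0')['pixels']
cv2.imwrite('pics/both.png',cv2.resize(np.vstack([a,b]),None,fx=.78,fy=.78)[:,:,::-1])
cv2.imwrite('pics/top0b.png',cv2.resize(a,(800,600),interpolation=cv2.INTER_CUBIC)[:,:,::-1])
print(robot.get_state())
E
```

```text
{'time_s': 0.1, 'qpos': array([ 1.15129141,  0.31168827,  0.01401095,  1.51288468, -0.00440369,
        1.31917062, -0.02721822]), 'qvel': array([ 0.0004175 , -0.00071947, -0.00016423, -0.00417588,  0.00108161,
       -0.00062841,  0.00030772]), 'joint_efforts': array([ 5.99375489e-04, -3.80854654e+01,  1.46599361e-01, -2.31241429e+01,
        1.22363598e-02,  8.23265553e-03,  6.26185602e-05]), 'position': array([ 202.66190755, -510.6328605 ,  238.31118925]), 'tool_rot': array([-1.36344797,  0.92785846, -0.92488368]), 'wrist_force': array([ 0.76295985, -0.41019584, -1.0423869 ]), 'moment': array([0.02317572, 0.02815746, 0.06187832]), 'width': 85.13781070735308}
```

View pics/top0b.png

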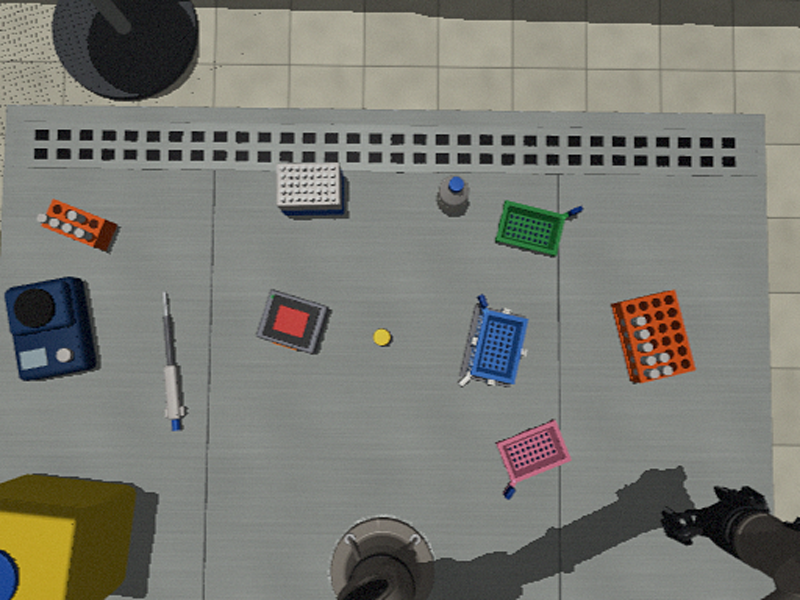

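View pics/sc0.png

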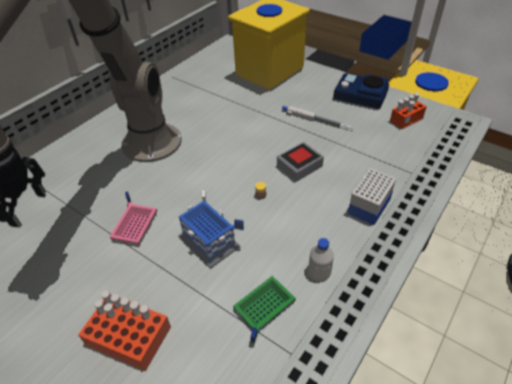

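The top view (800x600) shows the blue tray near (499,346), its lug at (483,301) and the white lug at (465,379). The red window is at (292,321) and the jar at (382,337). In the image, world +x is up and +y is left. I'll crop for precision.

Run:
```python
from h import *
s=pickle.load(open('pics/top0.pkl','rb'));a=s['pixels']
c1=cv2.resize(a[180:255,285:345],None,fx=8,fy=8,interpolation=cv2.INTER_CUBIC)
c2=cv2.resize(a[180:255,160:215],None,fx=5,fy=5,interpolation=cv2.INTER_CUBIC)
im=np.zeros((600,780,3),np.uint8);im[:600,:480]=c1;im[:375,490:765]=c2
cv2.imwrite('pics/crop0.png',im[:,:,::-1])
for u,v in [(0,0),(256,192)]: print(ray_z(s,u,v,0))
```

```text
[1171.70537415  823.24129148    0.        ]
[543.56690113 -29.79421173   0.        ]
```

View pics/crop0.png

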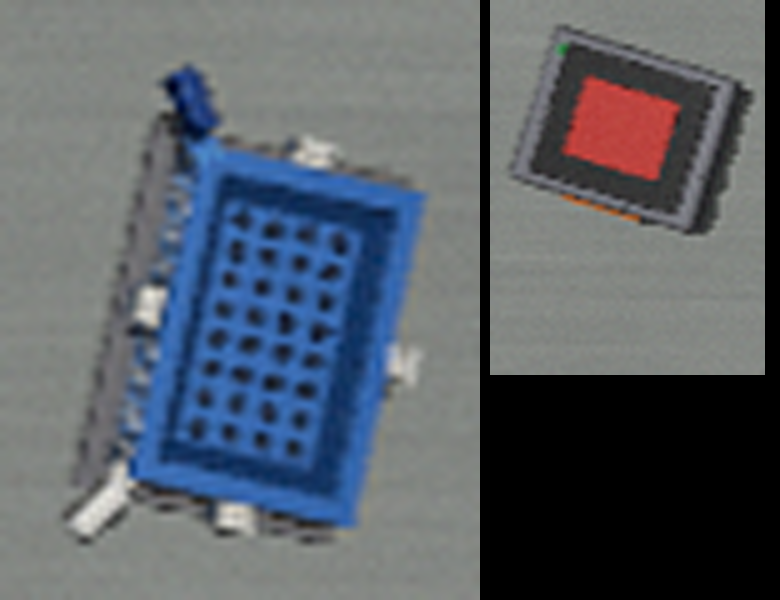

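The crop shows the blue rim corners at (203,140), (428,190), (357,525) and (132,478), with the lug top around (190,98). The red window corners in the right panel are at (590,75), (682,102), (657,182) and (563,155).

Run:
```python
from h import *
s=pickle.load(open('pics/top0.pkl','rb'))
f=lambda p,o,k,z:ray_z(s,o[0]+(p[0]+.5)/k-.5,o[1]+(p[1]+.5)/k-.5,z)
C=np.array([f(p,(285,180),8,90) for p in [(203,140),(428,190),(357,525),(132,478)]])
c=C.mean(0);print(C.round(1),'centre',c)
ux=(C[0]+C[1]-C[2]-C[3])[:2];uy=(C[0]+C[3]-C[1]-C[2])[:2]
print('yaw',np.arctan2(ux[1],ux[0]),np.arctan2(-uy[0],uy[1]),'sizes',np.linalg.norm(ux)/2,np.linalg.norm(uy)/2)
L=f((190,98),(285,180),8,116);print('lug top',L, 'bearing',np.arctan2(*(L-c)[:2][::-1]),np.linalg.norm((L-c)[:2]))
W=np.array([f((p[0]-490,p[1]),(160,180),5,50) for p in [(590,75),(682,102),(657,182),(563,155)]]);print('win',W.mean(0), W.round())
w=W[0]-W[1];print('win yaw',np.arctan2(-w[0],w[1]))
print('jar',ray_z(s,382*.64,337*.64,45))
st=robot.get_state();print(Rn.from_rotvec(st['tool_rot']).as_matrix().round(3))
w=robot.snapshot('wrist');print(np.array(w['T_tool_cam']).round(2),w['K'])
```

```text
[[ 524.2 -191.6   90. ]
 [ 506.2 -276.1   90. ]
 [ 381.  -249.4   90. ]
 [ 397.7 -165.3   90. ]] centre [ 452.2569724  -220.57845464   90.        ]
yaw -0.2073205257351236 -0.20275328601560433 sizes 128.6224494937423 86.02977900291941
lug top [ 538.19893277 -182.99667004  116.        ] bearing 0.4122363610385996 93.79984587300709
win [497.00879584 186.0724595   50.        ] [[530. 207.  50.]
 [514. 150.  50.]
 [464. 164.  50.]
 [480. 223.  50.]]
win yaw -0.2756634836497876
jar [466.59109993   5.44418287  45.        ]
[[ 0.369 -0.001  0.929]
 [-0.929  0.002  0.369]
 [-0.002 -1.    -0.   ]]
[[   1.     -0.      0.      0.81]
 [  -0.     -0.28    0.96 -136.2 ]
 [   0.     -0.96   -0.28   70.32]
 [   0.      0.      0.      1.  ]] [[316.35246046   0.         255.72446908]
 [  0.         316.35246046 195.24352301]
 [  0.           0.           1.        ]]
```

```bash
python3 -m handwheel '[[-15,0,36,0,0,0],[-15,0,36,0,0,0],[-15,0,36,0,0,0],[-15,0,36,0,0,0],[-15,0,36,0,0,0]]'; python3 -m handwheel '[[-15,0,36,0,0,0],[-15,0,36,0,0,0],[-15,0,36,0,0,0],[-15,0,36,0,0,0],[-15,0,36,0,0,0]]'
cat >> h.py <<'E'
def togo(target,yaw=-1.186):
    st=robot.get_state();R=Rn.from_rotvec(st['tool_rot']).as_matrix();p=np.array(st['position'])
    x=np.array([np.cos(yaw),np.sin(yaw),0]);y=np.array([0,0,-1.]);G=np.c_[x,y,np.cross(x,y)]
    print('t',round(st['time_s'],2),'pos',p.round(1),'shift',(R.T@(np.array(target)-p)).round(1),'turn',Rn.from_matrix(R.T@G).as_rotvec().round(3),'F',np.round(st['wrist_force'],1),'w',round(st['width'],1))
E
python3 -c "
from h import *
togo((538.3,-184.5,200))"
```

```text
time_s: 0.57
position: [335.1, -380.5, 234.7]
tool_rot: [-1.362, 0.955, -0.943]
wrist_force: [0.9, -0.1, 0.2]
width: 85.2
time_s: 0.98
position: [482.7, -240.8, 231.9]
tool_rot: [-1.362, 0.959, -0.943]
wrist_force: [0.3, -0.8, 0.4]
width: 85.0
t 0.98 pos [ 482.7 -240.8  231.9] shift [-34.   31.1  71.8] turn [ 0.012 -0.038 -0.003] F [ 0.3 -0.8  0.4] w 85.0
```

```bash
python3 -m handwheel '[[-14,8,30,0.01,-0.038,0],[-12,8,24,0,0,0],[-8,8,18,0,0,0],[0,0,0,0,0,0]]'; python3 -c "
from h import *
togo((538.3,-184.5,200))
s=snap('wrist','w1')
cv2.imwrite('pics/w1.png',cv2.resize(s['pixels'],(800,600),interpolation=cv2.INTER_CUBIC)[:,:,::-1])"
```

```text
time_s: 1.32
position: [546.2, -167.1, 205.7]
tool_rot: [-1.364, 0.909, -0.901]
wrist_force: [0.6, 0.2, 1.1]
width: 85.5
t 1.32 pos [ 546.2 -167.1  205.7] shift [ 12.9   5.6 -14.2] turn [-0.005  0.02  -0.009] F [0.6 0.2 1.1] w 85.5
```

View pics/w1.png

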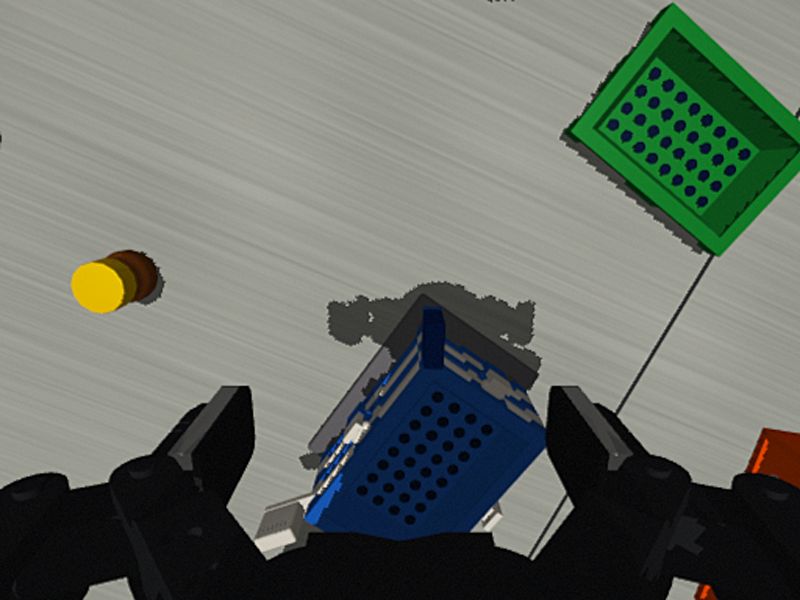

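The wrist picture shows the blue fin near (432,337), between the fingers at (235,410) and (565,410). I'll enlarge it.

```bash
python3 -c "
from h import *
s=pickle.load(open('pics/w1.pkl','rb'))
c=s['pixels'][190:245,250:305]
cv2.imwrite('pics/w1c.png',cv2.resize(np.clip(c.astype(float)*2,0,255).astype('uint8'),None,fx=10,fy=10,interpolation=cv2.INTER_NEAREST)[:,:,::-1])"
```

```text
(no output)
```

View pics/w1c.png

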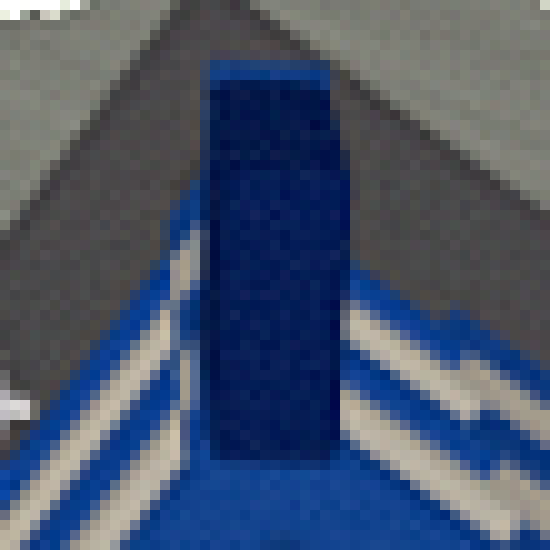

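In the enlarged crop, the fin's top face spans x 210-345 and y 170-460. Its centre is about full-image pixel (277.3, 221).

```bash
cat >> h.py <<'E'
def wcam(s):
    T=np.array(s['T_tool_cam']);Rt=Rn.from_rotvec(s['st']['tool_rot']).as_matrix()
    R=(Rt@T[:3,:3]).T;c=Rt@T[:3,3]+np.array(s['st']['position']);s['R']=R;s['t']=-R@c;return s
E
python3 -c "
from h import *
s=wcam(pickle.load(open('pics/w1.pkl','rb')))
E=[ray_z(s,250+x/10-.5,190+y/10-.5,116) for x,y in [(277,170),(277,460)]]
print(E,(E[0]+E[1])/2,np.linalg.norm(E[0]-E[1]),np.arctan2(*(E[0]-E[1])[:2][::-1]))
L=(E[0]+E[1])/2
togo((L[0],L[1],200),np.arctan2(*(E[0]-E[1])[:2][::-1])-np.pi/2)
"
```

```text
[array([ 550.05154778, -183.30485328,  116.        ]), array([ 528.67369861, -192.93339742,  116.        ])] [ 539.36262319 -188.11912535  116.        ] 23.446136080305966 0.42318499512059815
t 1.37 pos [ 545.3 -169.1  206.4] shift [ 15.3   6.2 -12.9] turn [-0.004 -0.02  -0.008] F [0.1 0.4 0.5] w 85.2
```

```bash
python3 -m handwheel '[[7,3,-7,0,0,-0.008],[7,3,-6,0,0,0],[0,0,0,0,0,0],[0,0,0,0,0,0]]'; python3 -c "
from h import *
togo((539,-187,150),-1.17)
s=snap('wrist','w2'); robot.get_state()
togo((539,-187,150),-1.17)
g=s['pixels'][190:260,220:290]
cv2.imwrite('pics/w2c.png',cv2.resize(np.clip(g.astype(float)*2,0,255).astype('uint8'),None,fx=8,fy=8,interpolation=cv2.INTER_NEAREST)[:,:,::-1])
"
```

```text
time_s: 1.7
position: [535.2, -194.1, 199.6]
tool_rot: [-1.373, 0.91, -0.915]
wrist_force: [0.3, -0.1, 0.6]
width: 85.4
t 1.7 pos [ 535.2 -194.1  199.6] shift [-5.2 49.6  6.3] turn [ 0.    -0.004  0.004] F [ 0.3 -0.1  0.6] w 85.4
t 1.75 pos [ 534.8 -195.2  199.6] shift [-6.1 49.5  7.1] turn [ 0.001 -0.005  0.004] F [-0.3 -1.3 -0.7] w 85.4
```

View pics/w2c.png

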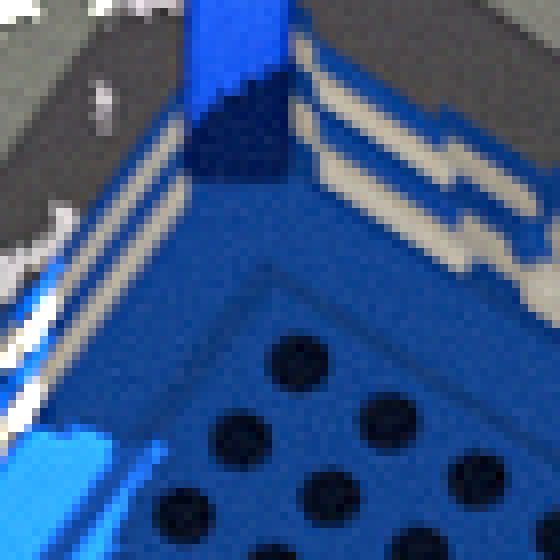

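The inner end of the fin's top edge shows at crop (238,182), which is pixel (249.3,212.3). The fin's sides run vertical in the image, so the yaw is right.

```bash
python3 -c "
from h import *
s=wcam(pickle.load(open('pics/w2.pkl','rb')))
E=ray_z(s,249.25,212.25,116);L=E+12*np.array([np.cos(.4),np.sin(.4),0]);print(E,L)
T=np.array(s['T_tool_cam']);print((Rn.from_rotvec(s['st']['tool_rot']).as_matrix().T@(L-s['st']['position'])).round(1))
togo((L[0],L[1],96),-1.175)
"
```

```text
[ 528.51357112 -193.24254362  116.        ] [ 539.56630304 -188.56952351  116.        ]
[-3.7 83.6  6.2]
t 1.75 pos [ 534.8 -195.2  199.6] shift [ -4.7 103.5   7.1] turn [ 0.001 -0.     0.004] F [-0.3 -1.3 -0.7] w 85.4
```

```bash
python3 -m handwheel '[[-2,20,4,0,0,0],[-2,20,3,0,0,0],[0,20,0,0,0,0],[0,20,0,0,0,0],[0,0,0,0,0,0]]'; python3 -c "
from h import *
togo((539.4,-187.8,96),-1.175)"
```

```text
time_s: 2.17
position: [540.3, -196.7, 121.3]
tool_rot: [-1.37, 0.912, -0.934]
wrist_force: [-0.8, 0.5, -0.2]
width: 85.3
t 2.17 pos [ 540.3 -196.7  121.3] shift [-8.9 25.2  2.4] turn [-0.005 -0.012  0.013] F [-0.8  0.5 -0.2] w 85.3
```

```bash
python3 -m handwheel '[[-6,9,2,0,-0.012,0.012],[-3,8,0,0,0,0],[0,8,0,0,0,0],[0,0,0,0,0,0]]'; python3 -c "
from h import *
togo((539.4,-187.8,96),-1.175)"
```

```text
time_s: 2.5
position: [539.6, -189.2, 97.0]
tool_rot: [-1.365, 0.909, -0.92]
wrist_force: [-1.5, 0.3, -0.2]
width: 85.3
t 2.5 pos [ 539.6 -189.2   97. ] shift [-1.4  1.   0.4] turn [-0.007 -0.003  0.003] F [-1.5  0.3 -0.2] w 85.3
```

```bash
python3 -m handwheel '[[-1,1,0,-0.007,0,0],[0,0,0,0,0,0],[0,0,0,0,0,0],[0,0,0,0,0,0],[0,0,0,0,0,0]]' 6; python3 -m handwheel '[[0,0,0,0,0,0],[0,0,0,0,0,0],[0,0,0,0,0,0],[0,0,0,0,0,0],[0,0,0,0,0,0]]'; python3 -c "
from h import *
togo((539.4,-187.8,96),-1.175)
print(robot.get_state()['moment'])
s=snap('wrist','w3');cv2.imwrite('pics/w3.png',s['pixels'][:,:,::-1])"
```

```text
time_s: 2.92
position: [541.2, -188.4, 98.3]
tool_rot: [-1.371, 0.909, -0.92]
wrist_force: [-0.3, -0.3, -0.7]
width: 25.6
time_s: 3.33
position: [541.2, -187.6, 98.9]
tool_rot: [-1.367, 0.913, -0.923]
wrist_force: [-0.4, 1.5, -0.2]
width: 9.0
t 3.33 pos [ 541.2 -187.6   98.9] shift [-0.5  2.9 -1.7] turn [-0.005 -0.007  0.004] F [-0.4  1.5 -0.2] w 9.0
[ 0.22396007  0.02945822 -0.35055005]
```

View pics/w3.png

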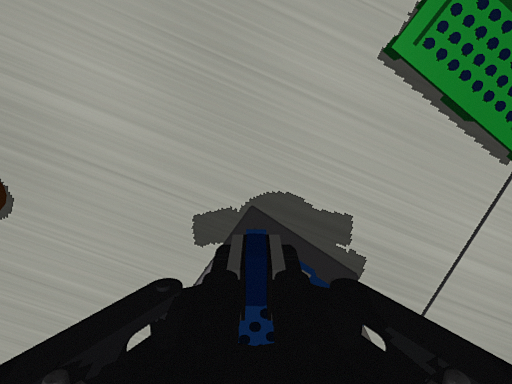

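Gripped: the fin sits between the pads at a width of 9 mm. Next I peel by rotating about the far corner. A turn w about tool x goes with a shift of (0, -170w, -22w).

```bash
python3 -m handwheel '[[0,-3.4,-0.4,0.02,0,0],[0,-4.2,-0.5,0.025,0,0],[0,-4.2,-0.5,0.025,0,0],[0,0,0,0,0,0]]'
cat >> h.py <<'E'
P0=np.array([541.2,-187.6,98.9]);R0=Rn.from_euler('y',0)
def peel(yaw=-1.18):
    st=robot.get_state();R=Rn.from_rotvec(st['tool_rot']).as_matrix();p=np.array(st['position'])
    x=np.array([np.cos(yaw),np.sin(yaw),0]);y=np.array([0,0,-1.]);z=np.cross(x,y)
    rv=Rn.from_matrix(np.c_[x,y,z].T@R).as_rotvec();th=rv[0]
    ex=[0,-(22.5*np.cos(th)+170*np.sin(th)-22.5),170*np.cos(th)-22.5*np.sin(th)-170]
    d=p-P0
    far=p+R@np.array([0,22.5,-170]) 
    print('th',rv.round(3),'tool shift',np.round([d@x,d@y,d@z],1),'expected',np.round(ex,1),'farcorner dz',(far-P0-np.c_[x,y,z]@[0,22.5,-170]).round(1),'F',np.round(st['wrist_force'],1),'M',np.round(st['moment'],2),'w',round(st['width'],1),'t',st['time_s'])
E
python3 -c "
from h import *
peel()"
```

```text
time_s: 3.72
position: [540.4, -186.9, 111.5]
tool_rot: [-1.302, 0.866, -0.946]
wrist_force: [1.0, 1.4, 3.0]
width: 8.9
th [ 0.082 -0.002 -0.004] tool shift [ -1.  -12.6  -0.5] expected [  0.  -13.9  -2.4] farcorner dz [ 1.6  1.3 -1.3] F [1.  1.4 3. ] M [ 0.28  0.24 -0.2 ] w 8.9 t 3.7167
```

```bash
python3 -m handwheel '[[0,-4.6,-1.2,0.025,0,0],[0,-4.6,-1.2,0.025,0,0],[0,-4.5,-1,0.025,0,0],[0,-4.3,-0.6,0.025,0,0],[0,0,0,0,0,0]]'; python3 -c "
from h import *
peel()
s=snap('scene','sc1')
cv2.imwrite('pics/sc1.png',cv2.resize(s['pixels'][170:290,150:290],None,fx=5,fy=5,interpolation=cv2.INTER_CUBIC)[:,:,::-1])"
```

```text
time_s: 4.13
position: [535.8, -191.2, 133.6]
tool_rot: [-1.213, 0.794, -0.984]
wrist_force: [-0.4, -1.2, -0.7]
width: 9.1
th [ 0.193 -0.006 -0.012] tool shift [  1.3 -34.7  -6.4] expected [  0.  -32.2  -7.5] farcorner dz [ 2.1 -2.2  2.5] F [-0.4 -1.2 -0.7] M [-0.08  0.15 -0.04] w 9.1 t 4.1333
```

View pics/sc1.png

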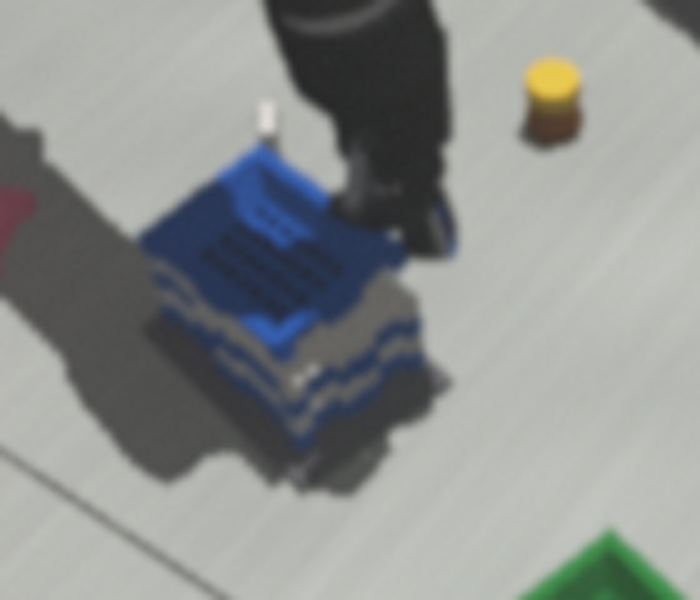

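The scene picture shows the blue tray tilted open at the lug end, by the gripper at (400,240), with the white tray still in the stack. My estimate puts the far corner within a few mm of its seat, so I'll press it lightly to make sure it rests while the lug is up.

```bash
python3 -m handwheel '[[0,0.5,0,0.015,0,0],[0,0,0,0,0,0]]';python3 -c "
from h import *
peel()";python3 -m handwheel '[[0,0.5,0,0.015,0,0],[0,0,0,0,0,0],[0,0,0,0,0,0]]';python3 -c "
from h import *
peel()"
```

```text
time_s: 4.35
position: [536.2, -191.3, 133.1]
tool_rot: [-1.201, 0.784, -0.988]
wrist_force: [-0.4, -0.0, -0.7]
width: 8.7
th [ 0.208 -0.007 -0.013] tool shift [  1.6 -34.2  -6. ] expected [  0.  -34.7  -8.3] farcorner dz [ 3.4 -2.2 -0.5] F [-0.4 -0.  -0.7] M [-0.11  0.22  0.05] w 8.7 t 4.35
time_s: 4.6
position: [536.4, -191.0, 132.8]
tool_rot: [-1.188, 0.774, -0.991]
wrist_force: [0.5, 0.8, 1.9]
width: 8.6
th [ 0.224 -0.009 -0.013] tool shift [  1.4 -33.9  -5.8] expected [  0.  -37.1  -9.2] farcorner dz [ 4.5 -1.8 -3.2] F [0.5 0.8 1.9] M [-0.07  0.54 -0.05] w 8.6 t 4.6
```

The contact is confirmed: Fz is up 2.6 N, and the moment is up 0.3 Nm, which matches a 170 mm arm. The far corner was resting with the lug corner about 32 mm up. Now I lift clear.

```bash
python3 -m handwheel '[[0,-6,1.4,0,0,0],[0,-10,2.2,0,0,0],[0,-10,2.2,0,0,0],[0,-10,2.2,0,0,0],[0,-10,2.2,0,0,0]]';python3 -m handwheel '[[0,-10,2,-0.03,0,0],[0,-10,2,-0.05,0,0],[0,-10,1,-0.05,0,0],[0,-5,0,-0.05,0,0],[0,0,0,-0.03,0,0]]';python3 -c "
from h import *
togo((584,218,170),-1.185)
s=snap('scene','sc2')
cv2.imwrite('pics/sc2.png',cv2.resize(s['pixels'][140:290,150:325],None,fx=4,fy=4,interpolation=cv2.INTER_CUBIC)[:,:,::-1])"
```

```text
time_s: 5.02
position: [535.1, -188.9, 180.9]
tool_rot: [-1.188, 0.778, -0.986]
wrist_force: [0.7, -0.7, -0.2]
width: 9.1
time_s: 5.43
position: [534.9, -191.5, 227.0]
tool_rot: [-1.372, 0.898, -0.932]
wrist_force: [1.1, -0.2, 0.3]
width: 8.9
t 5.43 pos [ 534.9 -191.5  227. ] shift [-360.3   52.3  201.9] turn [-0.01   0.008  0.018] F [ 1.1 -0.2  0.3] w 8.9
```

View pics/sc2.png

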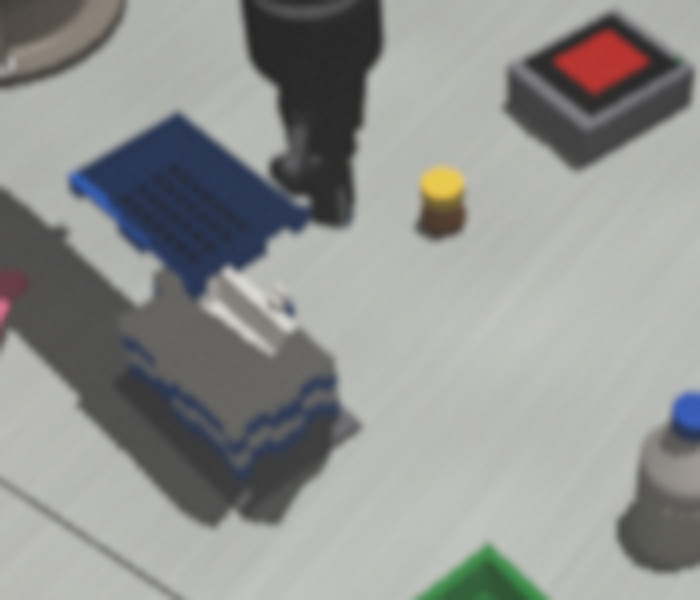

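The blue tray is clear and nearly level, and the white tray stayed in the stack. I'll transport it high, over the jar.

```bash
python3 -m handwheel '[[-12,0,7,-0.01,0.008,0.018],[-22,0,12,0,0,0],[-28,0,16,0,0,0],[-28,0,16,0,0,0],[-28,0,16,0,0,0]]';python3 -m handwheel '[[-28,2,16,0,0,0],[-28,2,16,0,0,0],[-28,2,16,0,0,0],[-28,2,16,0,0,0],[-28,2,16,0,0,0]]';python3 -c "
from h import *
togo((584,218,170),-1.185)"
```

```text
time_s: 5.9
position: [555.4, -63.9, 229.1]
tool_rot: [-1.363, 0.928, -0.942]
wrist_force: [1.0, 0.6, -0.1]
width: 9.0
time_s: 6.32
position: [581.1, 101.8, 222.2]
tool_rot: [-1.355, 0.926, -0.949]
wrist_force: [0.9, -0.3, -0.5]
width: 8.5
t 6.32 pos [581.1 101.8 222.2] shift [-108.1   51.7   43.3] turn [-0.011 -0.023  0.009] F [ 0.9 -0.3 -0.5] w 8.5
```

```bash
python3 -m handwheel '[[-26,4,11,-0.005,-0.01,0.009],[-24,8,10,-0.006,-0.013,0],[-20,10,8,0,0,0],[-12,10,5,0,0,0],[-5,8,2,0,0,0]]';python3 -m handwheel '[[0,4,0,0,0,0],[0,0,0,0,0,0],[0,0,0,0,0,0]]'; python3 -c "
from h import *
togo((584,220,143),-1.185)"
```

```text
time_s: 6.73
position: [582.7, 212.2, 186.1]
tool_rot: [-1.356, 0.909, -0.908]
wrist_force: [0.0, -0.4, -0.9]
width: 8.8
time_s: 6.98
position: [581.3, 212.3, 180.4]
tool_rot: [-1.359, 0.91, -0.905]
wrist_force: [0.5, -0.6, -0.8]
width: 8.5
t 6.98 pos [581.3 212.3 180.4] shift [-5.7 37.5  5.2] turn [-0.01   0.015 -0.01 ] F [ 0.5 -0.6 -0.8] w 8.5
```

```bash
python3 -m handwheel '[[-2,9,2,-0.01,0.015,-0.01],[-2,9,2,0,0,0],[-1,9,1,0,0,0],[0,7,0,0,0,0],[0,0,0,0,0,0]]';python3 -m handwheel '[[0,0,0,0,0,0],[0,0,0,0,0,0]]'; python3 -c "
from h import *
togo((584,220,143),-1.185)
a=snap('top','top3')['pixels'][175:255,155:225]; b=snap('scene','sc3')['pixels'][105:205,225:345]
im=np.zeros((600,800,3),np.uint8);A=cv2.resize(a,None,fx=6,fy=6,interpolation=cv2.INTER_CUBIC);im[:A.shape[0],:A.shape[1]]=A
B=cv2.resize(b,(370,308),interpolation=cv2.INTER_CUBIC);im[:308,430:]=B
cv2.imwrite('pics/f3.png',im[:,:,::-1])"
```

```text
time_s: 7.4
position: [588.1, 210.9, 147.1]
tool_rot: [-1.363, 0.924, -0.935]
wrist_force: [-0.5, -0.6, -0.1]
width: 8.7
time_s: 7.57
position: [588.0, 209.3, 146.5]
tool_rot: [-1.364, 0.925, -0.936]
wrist_force: [-0.7, 0.4, -0.2]
width: 8.7
t 7.57 pos [588.  209.3 146.5] shift [-11.5   3.5   0.1] turn [-0.002 -0.013  0.006] F [-0.7  0.4 -0.2] w 8.7
```

View pics/f3.png

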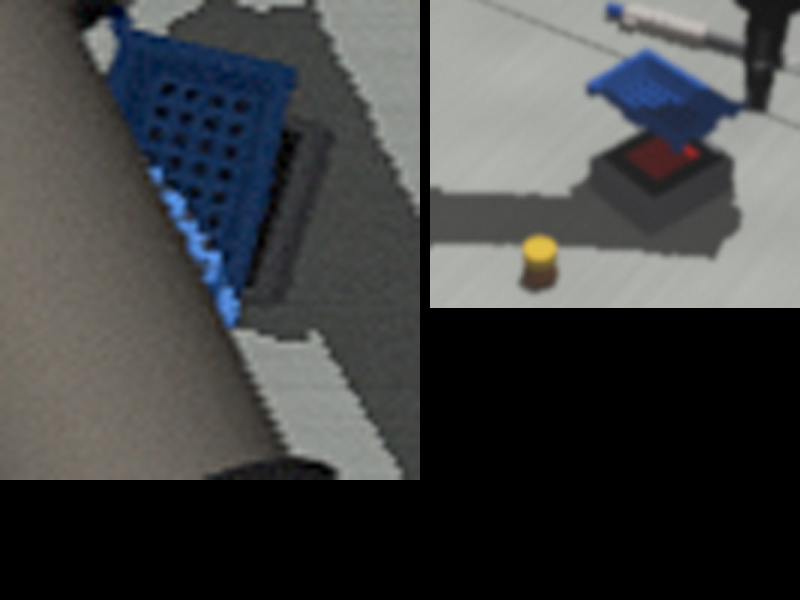

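The tray hovers over the reader, low on the lug side in neither view, though the arm hides part of it from above. The wrist is about 11 mm short in tool x, so I'll correct that and then measure the pose from an enlarged view.

```bash
python3 -m handwheel '[[-6,2,0,0,-0.013,0.006],[-5,1.5,0,0,0,0],[0,0,0,0,0,0],[0,0,0,0,0,0],[0,0,0,0,0,0]]'; python3 -c "
from h import *
togo((584,220,143),-1.185)
a=snap('top','top4')['pixels'][175:245,165:225]; b=snap('scene','sc4')['pixels'][115:175,268:332]
im=np.zeros((600,800,3),np.uint8);A=cv2.resize(a,None,fx=5,fy=5,interpolation=cv2.INTER_CUBIC);im[:350,:300]=A
B=cv2.resize(b,None,fx=7.5,fy=7.5,interpolation=cv2.INTER_CUBIC);im[:450,310:790]=B
im=np.clip(im.astype(float)*1.7,0,255).astype('uint8')
cv2.imwrite('pics/f4.png',im[:,:,::-1])
togo((584,220,143),-1.185)"
```

```text
time_s: 8.08
position: [584.1, 222.4, 144.6]
tool_rot: [-1.362, 0.916, -0.92]
wrist_force: [-0.4, 0.3, -1.0]
width: 9.0
t 8.08 pos [584.1 222.4 144.6] shift [ 2.1  1.6 -1. ] turn [-0.006  0.003 -0.001] F [-0.4  0.3 -1. ] w 9.0
t 8.18 pos [584.3 222.  144.7] shift [ 1.8  1.7 -1.1] turn [-0.006  0.002 -0.001] F [-0.7  1.  -0.3] w 9.3
```

View pics/f4.png

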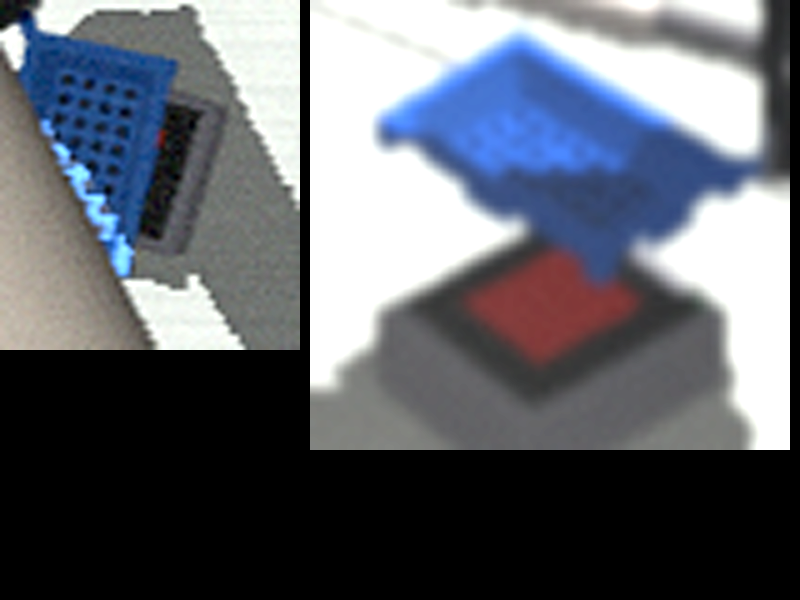

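In the left panel, rim corners show at (177,60), (25,32) and (128,275). In the right panel, the top corner is at (520,35), the left foot bottom near (388,143), the bottom foot near (603,283) and the right corner near (750,165). I'll fit the tray pose to these points.

Run:
```python
from h import *
from scipy.optimize import least_squares
T=pickle.load(open('pics/top4.pkl','rb'));S=pickle.load(open('pics/sc4.pkl','rb'))
t=lambda u,v:np.array([165+(u+.5)/5-.5,175+(v+.5)/5-.5]); q=lambda u,v:np.array([268+(u-310+.5)/7.5-.5,115+(v+.5)/7.5-.5])
ob=[(T,(64,-43,24),t(177,60)),(T,(64,43,24),t(27,33)),(T,(-64,-43,24),t(128,275)),
(S,(-64,43,24),q(520,33)),(S,(-64,-43,24),q(377,115)),(S,(-64,-43,10),q(388,143)),(S,(64,-43,10),q(603,283)),(S,(64,43,24),q(750,160))]
def res(p):
    R=Rn.from_rotvec(p[3:]).as_matrix();return np.concatenate([proj(s,R@np.array(m)+p[:3])-o for s,m,o in ob])
r=least_squares(res,[497,187,110,0,0,-.2],loss='soft_l1')
print(r.x.round(3));print(res(r.x).reshape(-1,2).round(1))
s=1.2**2;print('sd',np.sqrt(np.diag(np.linalg.inv(r.jac.T@r.jac))).round(3))
# window & calibration check in the scene camera
print('win proj scene',proj(S,(497,186,50)))
st=robot.get_state();p=np.array(st['position']);print('kinematic centre',p-94.7*np.array([np.cos(.388),np.sin(.388),0])-[0,0,32.9])
```

```text
[ 4.96023e+02  1.88531e+02  1.10043e+02 -1.20000e-02 -1.80000e-02
 -2.00000e-01]
[[-0.7 -0.3]
 [ 0.2 -1.1]
 [-0.4  0.2]
 [-0.  -0.2]
 [-0.1  0.3]
 [-1.5  0.2]
 [ 0.  -0. ]
 [-0.2  0.1]]
sd [1.713 2.331 2.672 0.047 0.033 0.021]
win proj scene [299.6644489 154.3657893]
kinematic centre [496.63358071 186.19920344 111.7803602 ]
```

The fit puts the tray at (496, 188.5, 110) against a window at (497, 186) plus 60 mm, with tilt under about 0.02 rad. I'll check it's still, then hand in.

```bash
python3 -c "
from h import *
s0=pickle.load(open('pics/sc0.pkl','rb'));s4=pickle.load(open('pics/sc4.pkl','rb'))
d=np.abs(s0['pixels'].astype(int)-s4['pixels']).max(2)
for n,b in dict(tipbox=(165,222,345,398),bottle=(235,282,305,335),rack=(290,366,78,172),pip=(103,125,280,305),jar=(180,200,252,270)).items(): print(n,(d[b[0]:b[1],b[2]:b[3]]>40).mean().round(3))
s=robot.get_state();print(np.abs(s['qvel']).max(),s['width'],s['time_s']);print(robot.hand_in())"
```

```text
tipbox 0.0
bottle 0.0
rack 0.0
pip 0.115
jar 0.142
0.006005534675901161 9.285923557100999 8.1833
the job is handed in; nothing more can be done
None
```

I peeled the blue tray off the stack by its lug and handed in with it held over the reader's red window at 8.2 s. No verdict was reported.

- **Peel:** I raised the lug corner by about 32 mm. I then pressed lightly, and the rise in wrist force and moment showed the opposite corner still resting on the white tray. The white tray stayed in the stack.
- **Final pose:** a fit to two camera views puts the tray's floor centre at (496, 188.5, 110) mm, good to about 2–3 mm. The target was (497, 186, 110). The wrist position gives (496.6, 186.2, 111.8), which agrees.
- **Level and still:** the fitted tilt is about 0.02 rad, but the fit is only good to 0.03–0.05 rad. The tool itself is level to under 0.01 rad. The arm was still, and the grip was 9 mm wide.
- **Other objects:** the before-and-after pictures of the tip box, bottle and rack are unchanged. The pipette and jar areas differ in 12% and 14% of their pixels. I put that down to the arm and its shadow, but did not check further. The jar stands upright in both later scene pictures (t ≈ 5.4 and 7.6 s). The tray passed well above it, and wrist forces stayed at about 3 N or less.

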